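# Load the pickle press and pump it down onto the radish

### The arm

A 6-joint arm with a two-finger parallel gripper is mounted at the origin on a cart in front of the work surface, level with it; the furniture and walls round the work are solid. World frame = base frame: x ahead of the robot, y to its left, z up, the work surface at z = 0. Lengths are in m, angles in degrees, forces in N, time in s.
With the tool pointing down it reaches from about 0.35 to 0.875 m from the base axis. Payload 4.2 kg.
Tool frame: the origin (TCP) lies on the centre line of the jaws, within the pads' length; the fingertips stand 11 mm ahead of it and the grasp point (between the pads) lies 8 mm behind it (tips_ahead is the distance from the TCP to the fingertips, in m); z points along the fingers, y is the line along which they close (so a half turn about z gives the same grasp; the last joint's range is limited). The gripper opens to 85 mm and grips with 20 to 120 N. Pads are 22 mm wide; open, the fingers measure 114 mm over their backs; the gripper's body (76 mm by 85 mm) begins 54 mm behind the grasp point. The pads swing forward as they close: fully open they stand 13 mm farther back than shut.
Start: joints at [91.077, 22.042, 0.453, 0, -68.411, -14.817], TCP at [0.148, 0.607, 0.242] pointing down, gripper open.
Joint ranges: [-179.83, 179.83], [-69.29, 118.12], [-61.27, 80.66], [-181.25, 117.63], [-171.15, -9.14], [-177.46, 177.46]. Speed limits (degrees/s): [159.86, 159.86, 180, 180, 180, 180].

### API

Orientations are given as a 3x3 rotation matrix whose columns are the frame's x, y, z axes.
In Python, from workcell import get_state, snapshot, close_job, tips_ahead gives the robot as it stands.
- The arm moves only by the tool send_rows, never from a script. Its argument "targets" is a list of rows, each a list of 5 numbers: the closure, from -1 (fully open) to 1 (shut), then the shift along the tool's x, y, z in m, then the turn about the tool's z in rad. A call has 1 to 8 rows; each row is the pose to reach, as a shift and turn from the pose commanded when the call began, along the tool's axes at that moment; what a row does not reach only later rows make up. A row lasts 1/8 s, in which the tool goes at most 62.5 mm and 10.7 degrees, less where a joint would pass 70% of its speed; a pose out of reach is approached as far as the arm can. A call with a gripper value outside its range is refused whole. The fingers move at their own pace and stop on an object; the grip force is fixed at half the most. Time passes only in rows, so rows that repeat a pose let the fingers close. It gives the time, the measured TCP pose, the force, the opening and the grip force at its end, in the units of the state.
- get_state(): the state, without advancing time (a new reading comes with each control period).
- snapshot(name): name is "scene" or "side" or "wrist"; returns a dict with "color" (480x640x3 uint8, red, green, blue), "camera_matrix" (3x3 intrinsics, pixels), "cam_to_world" (4x4, takes a point from camera to world coordinates). Camera axes: x right, y down, z forward; pixel columns grow to the right and rows downward; lengths in m; the calibration is good to about 2 mm. A picture is of the moment at which its call begins. There is no depth.
- close_job(): hands the job in; it is judged then, once.
The state is a dict: "clock": time; "joint_positions": joint angles; "dq": joint speeds; "joint_efforts": joint torques, N m; "position": TCP position; "tcp_rot": TCP orientation; "ft_force": force on the tool from outside, world axes, zero at the start; "torque": the same for the moment, N m; "gripper_width": opening from 0.0 (shut) to 1.0 (fully open); "finger_force": force on a finger pad.
Only numpy, scipy, OpenCV 4.12 (cv2) and the standard library are available. Lean on these libraries where they do the work, as an engineer would, in place of code of your own. Each camera call takes 0.05 s, during which the arm holds its last target. There are 200 camera calls.

### The job

Four thick radish rounds were tipped in a heap into the dark steel tray of the pickle press: spread them over the tray floor in one flat layer, on all sides of the middle and with at least a good finger's width between any two, then slide the tray home under the white plate. Pump the press's two squeeze levers together until the plate bears on the layer and its spring is squeezed by about 1 cm (more than 15 mm bruises them), moving the plate only with the levers, and finish holding both levers squeezed shut so that the pressure stays on. Leave the other kitchen things where they stand.

Things in the scene. Friction and masses are not known exactly. Their poses are not given: they have to be found in the camera images.
- press: Pickle press fixed to the worktop: beech slide board (8 mm thick, x -111..111, y -117..361 mm), two runners along y (inner faces at x = +-98, 20 mm over the worktop), tray end stop at y = -95, aluminium column and head. Origin: on the worktop straight under the plate's axis; x points back to the column, y along the runners to the end where the tray waits, z up.
- head (a point): Point on the rod axis 205 mm over the worktop, at the height of the two lever pins (pins 40 mm to either side, +-y). The aluminium head round it spans 142 to 215 mm over the worktop, 27 mm in front of the axis and 52 mm to either side; the column stands 131 to 163 mm behind the axis, 182 mm high. The tray passes under the head.
- tray: Loose dark steel tray, about 0.5 kg, 190x190 mm outside, 20 mm high, walls and floor 5 mm, on the slide board with 3 mm play between the runners. Origin: centre of its underside; axes as the press's. It waits about 250 mm along +y of the press's origin; pushed along -y it meets the end stop and is then home, its origin over the press's.
- lip (a point): Upright steel lip on a tongue at the tray's +y side, to push or hold the tray: 60 mm along x, 10 mm thick in y (y = 125 to 135 mm of the tray), 4 to 34 mm over the tray's underside. Point: middle of its top edge.
- round0: Cream-coloured thick round of radish, a firm disc 44 mm in diameter, 30 mm high, about 50 g, all four alike. Origin: centre of its lower face; z along its axis. At the start it stands on the tray floor, close against its neighbours.
- round1: Cream-coloured thick round of radish, a firm disc 44 mm in diameter, 30 mm high, about 50 g, all four alike. Origin: centre of its lower face; z along its axis. At the start it stands on the tray floor, close against its neighbours.
- round2: Cream-coloured thick round of radish, a firm disc 44 mm in diameter, 30 mm high, about 50 g, all four alike. Origin: centre of its lower face; z along its axis. At the start it stands on the tray floor, close against its neighbours.
- round3: Cream-coloured thick round of radish, a firm disc 44 mm in diameter, 30 mm high, about 50 g, all four alike. Origin: centre of its lower face; z along its axis. At the start it lies on top of the three others.
- rod (a joint): Travel of the toothed rod with the plate, m, grows downwards: 0.006 to 0.022 at the start, 0.06 at most. Plate underside is 88 mm over the worktop at 0; it touches rounds lying flat in the home tray at 0.045. One full squeeze of the levers drives it 7 mm (two teeth; the first 5 to 8). An 18 N brake holds it between strokes, creeping slowly under load. It cannot be pumped back up.
- spring (a joint): How far the coil spring between rod and plate is squeezed, m: 0 while the plate hangs free, then it grows with each stroke once the plate bears on something (about 5 N at first touch, 6 N more per 10 mm). 0.01 is wanted, over 0.015 is too much: one full stroke after the one in which the plate first touches brings it to 7 to 14 mm. The coil is 32 mm long when free.
- lever_left (a joint): Left (+y) squeeze lever, rad: 0 open (a return spring brings it there), 0.28 squeezed against its stop. Squeezing brings its grip bar 15 mm towards the rod and its pawl drives the rod down; on the way back the pawl slips over the teeth.
- lever_right (a joint): Right (-y) squeeze lever, the mirror image; same values. Squeezing both at once needs about 4 to 12 N.
- grip_left: Black round grip bar of the left lever, 12 mm in diameter, 56 mm long along the press's x axis. Origin: its middle. Open: 29 mm to the +y side of the rod axis, 260 mm over the worktop; squeezed: 14 mm beside the axis, 255 mm over the worktop.
- grip_right: The same on the right (-y) side. Over both bars the width is 70 mm open, 40 mm squeezed: a gripper coming down from above and closing along the press's y axis squeezes both. The rod's top stands between them, at most 266 mm over the worktop.
- plate: White square press plate 152x152x8 mm under the spring, always level. Origin: centre of its underside.
- bar: The toothed steel rod itself, 14 mm in diameter, upright through the head between the two grip bars. It is not to be pushed by hand. Origin: on its axis at the collar, 40 mm above the plate's underside while the spring is free.
- pot: Bystander: a low black round food pot, 102 mm across, 51 mm high, at the right; origin: centre of its underside
- shaker: Bystander: a small upright spice jar with a red lid, 45 mm across, 106 mm high, at the right front; origin: centre of its underside
Things that resemble listed ones, but are neither listed nor needed, are in the scene too. What is shaped like the round3 but turquoise or yellow is not meant.

How it is judged:
By the outcome, as a careful person would: the job done as asked, in the order asked, and still so for the second after the job is handed in, while the arm keeps its last pose, push and grip.
It also fails if it takes over 72 s, if anything falls off the work surface, if the arm or the gripper's body presses on something with over 40 N, if the wrist force passes 120 N, or if a joint passes its speed limit or range.

## Working session

There is one attempt and no reset: what is moved stays moved. The work goes in short steps, Python scripts to look and compute and a tool call to move; the robot and the scene stay as the last step left them, time stands still between calls to the robot, and variables do not carry over. Pictures are saved under pics/ and viewed, at most 10 in all, crops included, and the job is handed in when it is done.

Besides the shell and the picture viewer there is one more tool, called after "Request:" by a JSON object that holds its "fn" and its "kwargs", one argument or row to a line. send_rows: Moves the arm, as the interface text tells. Its arguments: {"type":"object","properties":{"targets":{"type":"array"}},"required":["targets"]}

```bash
mkdir -p pics; ls; python3 - <<'E'
from workcell import *
import cv2,pprint,numpy as np
pprint.pprint(get_state()); print(tips_ahead)
for n in("scene","side","wrist"):
    s=snapshot(n); cv2.imwrite(f"pics/{n}0.png",s["color"][:,:,::-1]); print(n,s["camera_matrix"].round(1).tolist(),s["cam_to_world"].round(3).tolist())
E
```

```text
pics
{'clock': 0.0,
 'dq': array([0.08458449, 0.04790685, 0.05499246, 0.02622784, 0.16480786,
       0.00209253]),
 'finger_force': 0.0,
 'ft_force': array([-0.88580281,  0.23076996, -1.36443613]),
 'gripper_width': 1.0005480492168188,
 'joint_efforts': array([ 3.44057644e-04, -3.92283154e+01,  1.88396269e+01,  4.18603912e+00,
       -4.68648796e-03,  4.55677224e-06]),
 'joint_positions': array([ 9.10769148e+01,  2.20920627e+01,  3.77139133e-01, -2.95815219e-02,
       -6.84096095e+01, -1.48156400e+01]),
 'position': array([0.1482884 , 0.60656456, 0.24118827]),
 'tcp_rot': array([[ 9.71343583e-01, -2.37679304e-01, -4.39136556e-04],
       [-2.37679692e-01, -9.71341136e-01, -2.18210352e-03],
       [ 9.20894459e-05,  2.22394610e-03, -9.99997523e-01]]),
 'torque': array([-0.01835247,  0.01768612,  0.01135518])}
0.011
scene [[499.9, 0.0, 315.5], [0.0, 499.9, 246.0], [0.0, 0.0, 1.0]] [[-0.875, -0.35, 0.336, 0.058], [-0.484, 0.656, -0.579, 0.752], [-0.018, -0.669, -0.743, 1.143], [0.0, 0.0, 0.0, 1.0]]
side [[526.0, 0.0, 328.6], [0.0, 526.0, 245.0], [0.0, 0.0, 1.0]] [[-0.925, -0.161, 0.344, 0.074], [-0.378, 0.325, -0.867, 0.999], [0.028, -0.932, -0.361, 0.578], [0.0, 0.0, 0.0, 1.0]]
wrist [[365.1, 0.0, 321.0], [0.0, 365.1, 236.8], [0.0, 0.0, 1.0]] [[-0.237, -0.934, -0.269, 0.216], [-0.971, 0.228, 0.064, 0.591], [0.002, 0.276, -0.961, 0.375], [0.0, 0.0, 0.0, 1.0]]
```

View pics/scene0.png

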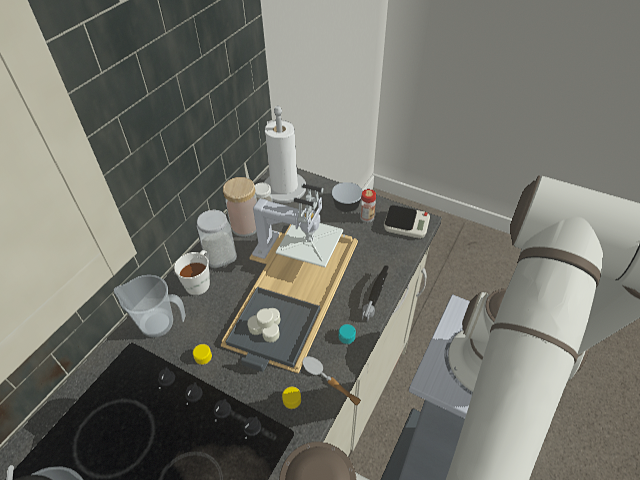

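View pics/side0.png

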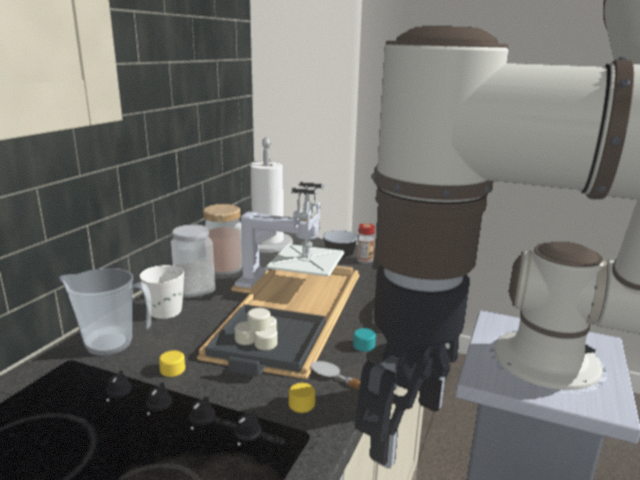

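View pics/wrist0.png

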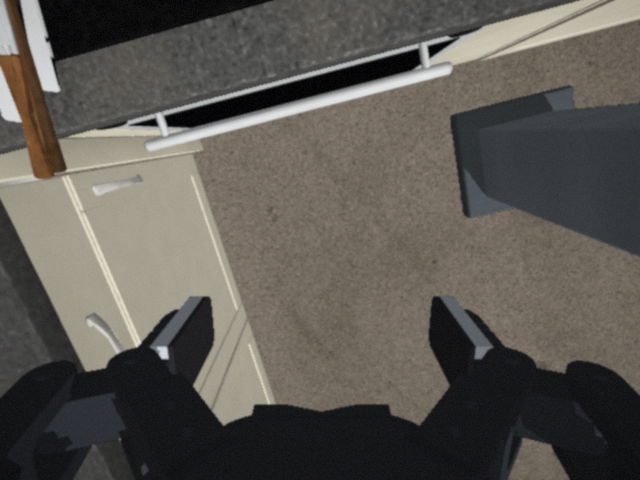

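The scene shows the press at about (300,225), the tray with its heap at (265,325), and the lip at (255,362). Turquoise and yellow decoys stand around the tray. Next I'm enlarging the press and tray area.

```bash
python3 - <<'E'
import cv2
a=cv2.imread("pics/scene0.png")[180:380,210:380]; cv2.imwrite("pics/c1.png",cv2.resize(a,None,fx=3,fy=3,interpolation=cv2.INTER_CUBIC))
E
```

```text
(no output)
```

View pics/c1.png

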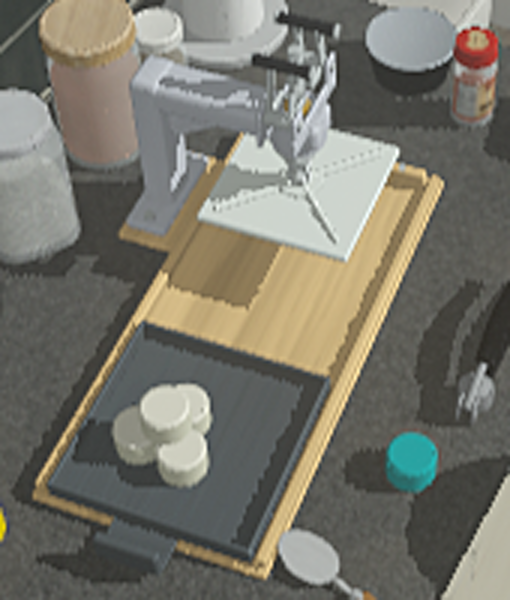

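```bash
cat > h.py <<'E'
import numpy as np,cv2
from workcell import *
def ray(s,p,z):
    R=np.array(s["cam_to_world"]);K=s["camera_matrix"]
    d=R[:3,:3]@np.linalg.solve(K,[p[0],p[1],1]);o=R[:3,3]
    return o+d*(z-o[2])/d[2]
def proj(s,P):
    R=np.array(s["cam_to_world"]);q=s["camera_matrix"]@(R[:3,:3].T@(np.array(P)-R[:3,3]));return q[:2]/q[2]
E
python3 - <<'E'
from h import *
s=snapshot("scene")
f=lambda c,z:ray(s,(c[0]/3+210-.33,c[1]/3+180-.33),z)
def quad(n,C,z):
    P=np.array([f(c,z)[:2] for c in C]);print(n,z,"ctr",P.mean(0).round(4),"sides",np.linalg.norm(P-np.roll(P,-1,0),axis=1).round(4),"dirs",[round(np.degrees(np.arctan2(*(b-a)[::-1])),1) for a,b in zip(P,np.roll(P,-1,0))]); return P
quad("tray",[(145,323),(328,378),(253,557),(50,487)],.028)
for z in(.074,.082,.09): quad("plate",[(243,133),(400,148),(346,257),(198,215)],z)
quad("runner",[(442,178),(267,576)],.02)
for c in((98,530),(173,547)):print("lip",f(c,.042))
# rounds: cream top faces; mask
hsv=cv2.cvtColor(s["color"],cv2.COLOR_RGB2HSV)
for n,c,z in(("r3",(165,409),.073),("a",(192,405),.043),("b",(137,430),.043),("c",(182,453),.043)): print(n,f(c,z))
for c in((281,63),(307,23)):print("grip",f(c,.262))
for n,lo,hi in(("yellow",(22,150,80),(35,255,255)),("turq",(80,120,60),(95,255,255))):
    N,_,st,ce=cv2.connectedComponentsWithStats(cv2.inRange(hsv,lo,hi))
    for i in range(1,N):
        if st[i,4]>80:print(n,st[i],ray(s,ce[i],.015))
E
```

```text
tray 0.028 ctr [0.5239 0.1749] sides [0.1824 0.1893 0.1887 0.1878] dirs [np.float64(-171.7), np.float64(99.6), np.float64(7.8), np.float64(-82.3)]
plate 0.074 ctr [ 0.5664 -0.086 ] sides [0.1579 0.1499 0.1503 0.1157] dirs [np.float64(-159.6), np.float64(97.4), np.float64(7.9), np.float64(-80.9)]
plate 0.082 ctr [ 0.5626 -0.0798] sides [0.1567 0.1488 0.1492 0.1148] dirs [np.float64(-159.6), np.float64(97.4), np.float64(7.9), np.float64(-80.9)]
plate 0.09 ctr [ 0.5588 -0.0735] sides [0.1556 0.1477 0.1481 0.1139] dirs [np.float64(-159.6), np.float64(97.4), np.float64(7.9), np.float64(-80.9)]
runner 0.02 ctr [0.4335 0.0263] sides [0.4745 0.4745] dirs [np.float64(98.2), np.float64(-81.8)]
lip [0.53715245 0.30131368 0.042     ]
lip [0.47401658 0.28494697 0.042     ]
r3 [0.53941172 0.19049496 0.073     ]
a [0.53421555 0.15990476 0.043     ]
b [0.56251386 0.20470013 0.043     ]
c [0.51544629 0.2058509  0.043     ]
grip [ 0.56020423 -0.05814813  0.262     ]
grip [ 0.56572257 -0.11390722  0.262     ]
yellow [193 344  19  21 300] [0.64437828 0.3335232  0.015     ]
yellow [282 387  19  22 341] [0.38314948 0.32541189 0.015     ]
turq [339 324  17  20 271] [0.3457838  0.10423167 0.015     ]
```

```bash
cat >> h.py <<'E'
YAW=8.2; TRAY=np.array([.524,.175]); PRESS=np.array([.561,-.080])
c,s_=np.cos(np.radians(YAW)),np.sin(np.radians(YAW)); PR=np.array([[c,-s_],[s_,c]])
def tr(x,y): return TRAY+PR@np.array([x,y])/1000
def pw(x,y): return PRESS+PR@np.array([x,y])/1000
def go(xy,z,yaw,st=None):
    """shift in tool axes and turn; yaw = world angle of the line of closing (mod 180)"""
    st=st or get_state();R=st["tcp_rot"];p=st["position"]
    d=R.T@(np.array([xy[0],xy[1],z])-p)
    cur=np.degrees(np.arctan2(R[1,1],R[0,1]));t=(yaw-cur+90)%180-90
    return d.round(4).tolist(),"turn rad",round(float(-np.radians(t)),3),"J6",st["joint_positions"][5].round(1)
E
python3 - <<'E'
from h import *
print(go((.5394,.1905),.15,YAW-45),go((.5394,.1905),.15,YAW+45), tr(-45,-45),tr(45,-45),tr(-45,45),tr(45,45))
E
```

```text
([0.4787, 0.3114, 0.0921], 'turn rad', -1.168, 'J6', np.float64(-14.8)) ([0.4787, 0.3114, 0.0921], 'turn rad', 0.402, 'J6', np.float64(-14.8)) [0.48587837 0.12404177] [0.57495823 0.13687837] [0.47304177 0.21312163] [0.56212163 0.22595823]
```

Request:
{"fn": "send_rows", "kwargs": {
  "targets": [
    [-1,0.059,0.039,0,-0.15],
    [-1,0.118,0.078,0,-0.3],
    [-1,0.177,0.117,0,-0.45],
    [-1,0.236,0.156,0,-0.6],
    [-1,0.295,0.19,0.0,-0.75],
    [-1,0.35,0.23,0.0,-0.9],
    [-1,0.41,0.265,0.0,-1.05],
    [-1,0.45,0.295,0.02,-1.168]
  ]
}}

```text
clock: 1.2
position: [0.4909, 0.2418, 0.231]
tcp_rot: [[0.596, 0.803, 0.002], [0.803, -0.596, 0.002], [0.003, 0.001, -1.0]]
ft_force: [1.1, 1.6, 0.0]
gripper_width: 1.001
finger_force: 0.0
```

```bash
python3 - <<'E'
from h import *
print(get_state()["clock"],get_state()["position"],go((.5394,.1905),.15,YAW-45),get_state()["joint_positions"].round(0))
s=snapshot("wrist");cv2.imwrite("pics/w1.png",s["color"][:,:,::-1])
print([proj(s,[*xy,z]).round() for xy,z in(((.5394,.1905),.073),((.5342,.16),.043),((.5625,.2047),.043),((.5154,.2058),.043),(tr(-90,90),.028),(tr(90,90),.028),(tr(90,-90),.028),(tr(-90,-90),.028))])
E
```

```text
1.2 [0.49087782 0.24176506 0.23104064] ([-0.0125, 0.0694, 0.0811], 'turn rad', 0.004, 'J6', np.float64(100.2)) [ 43.  15. -12.   0. -63. 100.]
[array([406., 236.]), array([412., 256.]), array([411., 200.]), array([367., 229.]), array([258., 244.]), array([399., 105.]), array([522., 245.]), array([384., 360.])]
```

View pics/w1.png

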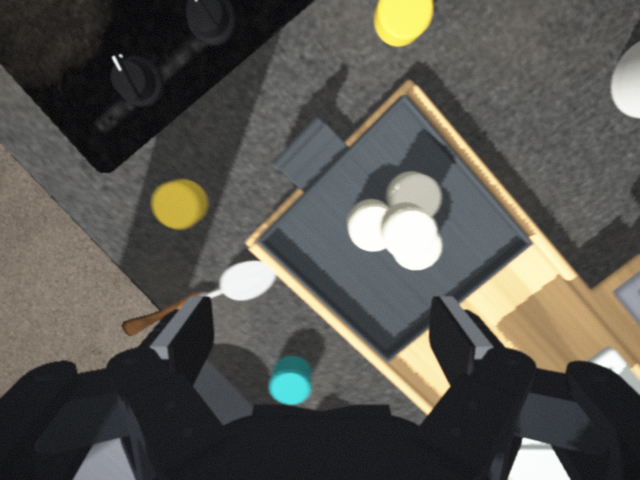

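The wrist view shows the tray corners at (258,240), (406,97), (530,240) and (389,358). The rounds are at (410,230) for the top one, then (414,195), (373,225) and (418,248). The predictions are off by a uniform ~5 px. I'll move over the heap, let the arm settle and measure again.

Request:
{"fn": "send_rows", "kwargs": {
  "targets": [
    [-0.6,-0.006,0.035,0.04,0],
    [-0.6,-0.012,0.07,0.07,0.004],
    [-0.6,-0.012,0.07,0.07,0.004],
    [-0.6,-0.012,0.07,0.07,0.004]
  ]
}}

```text
clock: 1.75
position: [0.5382, 0.1917, 0.1606]
tcp_rot: [[0.602, 0.798, 0.001], [0.798, -0.602, 0.0], [0.0, 0.0, -1.0]]
ft_force: [-0.7, 1.0, 0.3]
gripper_width: 0.8
finger_force: 0.0
```

```bash
python3 - <<'E'
from h import *
st=get_state();print(st["clock"],st["position"],np.abs(st["dq"]).max(),st["gripper_width"])
s=snapshot("wrist");im=s["color"];cv2.imwrite("pics/w2.png",im[:,:,::-1])
print([proj(s,[*xy,z]).round() for xy,z in(((.5394,.1905),.073),((.5342,.16),.043),((.5625,.2047),.043),((.5154,.2058),.043),(tr(-90,90),.028),(tr(90,90),.028),(tr(90,-90),.028),(tr(-90,-90),.028))])
E
```

```text
1.75 [0.53821149 0.19169898 0.16056103] 1.2715159565168972 0.7995294433677635
[array([325., 248.]), array([344., 271.]), array([339., 200.]), array([285., 238.]), array([155., 257.]), array([320.,  78.]), array([486., 256.]), array([321., 396.])]
```

View pics/w2.png

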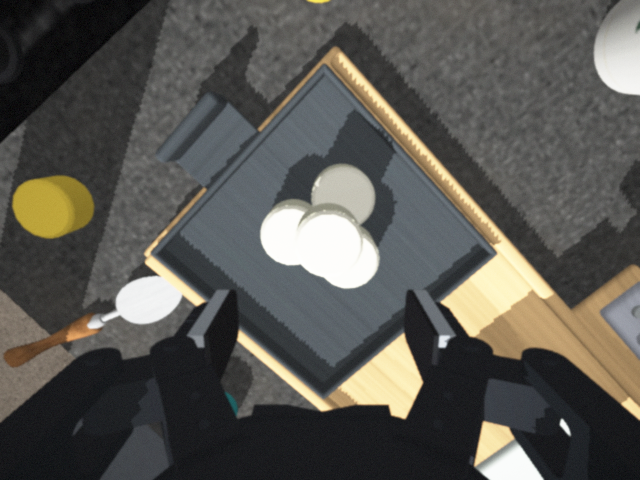

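In the closer wrist view the tray rim corners are at (152,255), (330,68), (497,250) and (322,398). The top faces are at (329,234), (344,193), (290,234) and about (350,262).

```bash
python3 - <<'E'
from h import *
s=snapshot("wrist")
P=np.array([ray(s,p,.028)[:2] for p in((152,255),(330,68),(497,250),(322,398))])
print("tray",P.mean(0),np.linalg.norm(P-np.roll(P,-1,0),axis=1),[np.degrees(np.arctan2(*(b-a)[::-1])).round(1) for a,b in zip(P,np.roll(P,-1,0))])
for n,p,z in(("r3",(329,234),.073),("b",(344,193),.043),("c",(290,234),.043),("a",(350,262),.043)):print(n,ray(s,p,z).round(4))
r=ray(s,(329,234),.073);print(go(r[:2],.065,YAW-45))
E
```

```text
tray [0.52836069 0.17538725] [0.18977228 0.18193871 0.19039477 0.1853009 ] [np.float64(7.2), np.float64(-81.8), np.float64(-171.8), np.float64(98.0)]
r3 [0.5468 0.1965 0.073 ]
b [0.5682 0.2068 0.043 ]
c [0.5201 0.2062 0.043 ]
a [0.5419 0.1632 0.043 ]
([0.0082, 0.0044, 0.0964], 'turn rad', -0.003, 'J6', np.float64(107.1))
```

Request:
{"fn": "send_rows", "kwargs": {
  "targets": [
    [-0.6,0.006,0.003,0.05,0],
    [-0.6,0.006,0.003,0.09,0],
    [-0.6,0.006,0.003,0.096,0],
    [0.3,0.006,0.003,0.096,0],
    [0.5,0.006,0.003,0.096,0],
    [0.7,0.006,0.003,0.096,0]
  ]
}}

```text
clock: 2.6
position: [0.5454, 0.1955, 0.0667]
tcp_rot: [[0.602, 0.799, 0.004], [0.799, -0.602, 0.003], [0.005, 0.002, -1.0]]
ft_force: [-1.4, 2.7, 6.5]
gripper_width: 0.486
finger_force: 61.3
```

```bash
sed -i 's/TRAY=np.array(\[.524,.175\])/TRAY=np.array([.527,.175])/' h.py; python3 - <<'E'
from h import *
st=get_state();print(st["clock"],st["position"],go(tr(-45,-45),.065,YAW-45))
E
```

```text
2.6 [0.5454329  0.19552866 0.06670022] ([-0.0911, -0.0021, 0.0013], 'turn rad', -0.004, 'J6', np.float64(107.2))
```

Request:
{"fn": "send_rows", "kwargs": {
  "targets": [
    [0.7,0,0,-0.02,0],
    [0.7,-0.03,0,-0.025,0],
    [0.7,-0.075,-0.002,-0.015,0],
    [0.7,-0.091,-0.002,0.0,0],
    [0.7,-0.091,-0.002,0.02,0],
    [0.7,-0.091,-0.002,0.029,0],
    [0.7,-0.091,-0.002,0.03,0],
    [-0.3,-0.091,-0.002,0.03,0]
  ]
}}

```text
clock: 3.6
position: [0.4883, 0.1234, 0.0353]
tcp_rot: [[0.602, 0.798, 0.002], [0.798, -0.602, 0.001], [0.002, 0.001, -1.0]]
ft_force: [0.4, 0.6, 0.3]
gripper_width: 0.645
finger_force: 0.0
```

Request:
{"fn": "send_rows", "kwargs": {
  "targets": [
    [-0.4,0,0,0,0],
    [-0.4,0,0,-0.04,0],
    [-0.4,0.02,0,-0.07,0],
    [-0.5,0.03,0,-0.09,0]
  ]
}}

```text
clock: 4.1
position: [0.5069, 0.1479, 0.1259]
tcp_rot: [[0.602, 0.798, 0.003], [0.798, -0.602, 0.001], [0.003, 0.001, -1.0]]
ft_force: [0.0, -0.5, -0.2]
gripper_width: 0.751
finger_force: 0.0
```

```bash
python3 - <<'E'
from h import *
st=get_state();print(st["clock"],st["position"],st["gripper_width"],go((.539,.1625),.037,YAW-14))
s=snapshot("wrist");cv2.imwrite("pics/w3.png",s["color"][:,:,::-1])
g=cv2.inRange(cv2.cvtColor(s["color"],cv2.COLOR_RGB2HSV),(0,0,120),(60,70,255));g[:, :]=g
N,_,S,C=cv2.connectedComponentsWithStats(g)
for i in range(1,N):
    if S[i,4]>300:print(S[i],C[i].round(),ray(s,C[i],.035).round(3))
E
```

```text
4.1 [0.50688873 0.1479238  0.12588328] 0.750770933086635 ([0.0307, 0.0168, 0.089], 'turn rad', -0.545, 'J6', np.float64(109.1))
[  244    73   146   158 14391] [326. 154.] [0.543 0.192 0.035]
[ 286  271   69   64 3490] [320. 303.] [0.482 0.117 0.035]
```

View pics/w3.png

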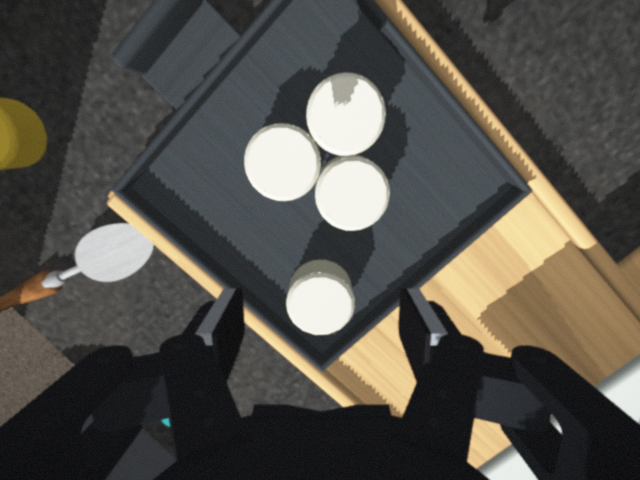

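All four now stand flat. Their tops are at (346,114), (283,161), (352,192) and, for the placed one, (320,305). The tray corners are at (323,367) and (530,190).

```bash
python3 - <<'E'
from h import *
s=snapshot("wrist")
for n,p,z in(("b",(346,114),.043),("c",(283,161),.043),("a",(352,192),.043),("r3",(320,306),.043),("cornB",(323,367),.028),("cornR",(530,190),.028)):print(n,ray(s,p,z).round(4), (PR.T@(ray(s,p,z)[:2]-TRAY)).round(4))
a=ray(s,(352,192),.043)
b,c_=ray(s,(346,114),.043),ray(s,(283,161),.043); v=(b+c_)/2-a; ang=np.degrees(np.arctan2(v[1],v[0]))-90;print(ang,go(a[:2],.037,ang))
E
```

```text
b [0.5684 0.2055 0.043 ] [0.0453 0.0243]
c [0.5234 0.2065 0.043 ] [0.0009 0.0317]
a [0.5452 0.1672 0.043 ] [ 0.0169 -0.0103]
r3 [0.4845 0.1186 0.043 ] [-0.0501 -0.0497]
cornB [0.4521 0.0718 0.028 ] [-0.0888 -0.0914]
cornR [0.6372 0.0967 0.028 ] [ 0.098  -0.0932]
-1.0597832572530308 ([0.0369, 0.0184, 0.0897], 'turn rad', -0.627, 'J6', np.float64(109.1))
```

Request:
{"fn": "send_rows", "kwargs": {
  "targets": [
    [-0.5,0.01,0.005,0,-0.16],
    [-0.5,0.02,0.01,0,-0.32],
    [-0.5,0.03,0.017,0,-0.48],
    [-0.5,0.036,0.018,0.02,-0.627],
    [-0.5,0.036,0.018,0.06,-0.627],
    [-0.5,0.036,0.018,0.089,-0.627],
    [-0.5,0.036,0.018,0.09,-0.627],
    [0.5,0.036,0.018,0.09,-0.627]
  ]
}}

```text
clock: 5.2
position: [0.542, 0.1648, 0.0344]
tcp_rot: [[0.019, 1.0, 0.0], [1.0, -0.019, -0.0], [-0.0, 0.0, -1.0]]
ft_force: [0.1, -0.2, -0.3]
gripper_width: 0.553
finger_force: 0.0
```

Request:
{"fn": "send_rows", "kwargs": {
  "targets": [
    [0.7,0,0,0,0],
    [0.7,0,0,0,0]
  ]
}}

```text
clock: 5.45
position: [0.5422, 0.1651, 0.0352]
tcp_rot: [[0.02, 1.0, 0.002], [1.0, -0.02, 0.001], [0.001, 0.002, -1.0]]
ft_force: [0.3, 1.1, 0.7]
gripper_width: 0.49
finger_force: 60.9
```

```bash
sed -i 's/TRAY=np.array(\[.527,.175\])/TRAY=np.array([.529,.177])/' h.py; python3 - <<'E'
from h import *
st=get_state();print(st["clock"],st["joint_positions"].round(),go(tr(44,-44),.037,0))
E
```

```text
5.45 [ 33.  30. -22.  -0. -39. 146.] ([-0.0246, 0.0371, -0.0018], 'turn rad', -0.02, 'J6', np.float64(145.6))
```

Next, place it at (44,-44). The way there is clear, so it gets only a slight lift.

Request:
{"fn": "send_rows", "kwargs": {
  "targets": [
    [0.7,0,0,-0.01,0],
    [0.7,-0.01,0.015,-0.012,0],
    [0.7,-0.025,0.037,-0.01,0],
    [0.7,-0.025,0.037,-0.001,0],
    [0.7,-0.025,0.037,-0.0005,0],
    [-0.1,-0.025,0.037,-0.0005,0],
    [-0.35,-0.025,0.037,-0.001,0],
    [-0.35,-0.025,0.037,-0.06,0]
  ]
}}

```text
clock: 6.45
position: [0.5744, 0.1378, 0.0897]
tcp_rot: [[0.02, 1.0, -0.012], [1.0, -0.02, -0.005], [-0.006, -0.012, -1.0]]
ft_force: [1.7, 0.6, 0.5]
gripper_width: 0.674
finger_force: 0.0
```

```bash
python3 - <<'E'
from h import *
st=get_state();print(st["clock"],st["position"],go((.521,.205),.036,-110),go((.521,.205),.036,70))
E
```

```text
6.45 [0.57440126 0.13776528 0.08966967] ([0.0664, -0.0541, 0.054], 'turn rad', -1.242, 'J6', np.float64(149.8)) ([0.0664, -0.0541, 0.054], 'turn rad', -1.242, 'J6', np.float64(149.8))
```

Request:
{"fn": "send_rows", "kwargs": {
  "targets": [
    [-0.5,0.01,-0.007,0,0.17],
    [-0.5,0.02,-0.014,0,0.34],
    [-0.5,0.03,-0.021,0,0.52],
    [-0.5,0.04,-0.028,0,0.7],
    [-0.5,0.05,-0.035,0,0.88],
    [-0.5,0.06,-0.045,0,1.06],
    [-0.5,0.066,-0.054,0,1.24],
    [-0.5,0.066,-0.054,0,1.42]
  ]
}}

```text
clock: 7.45
position: [0.5242, 0.2065, 0.0939]
tcp_rot: [[0.992, 0.126, -0.001], [0.126, -0.992, -0.0], [-0.001, 0.0, -1.0]]
ft_force: [-0.4, 0.8, 0.2]
gripper_width: 0.754
finger_force: 0.0
```

Request:
{"fn": "send_rows", "kwargs": {
  "targets": [
    [-0.5,0,0,0,0.17],
    [-0.5,0,0,0,0.34],
    [-0.5,0,0,0,0.48],
    [-0.5,0,0,0,0.48]
  ]
}}

```text
clock: 7.95
position: [0.5249, 0.2061, 0.0939]
tcp_rot: [[0.94, -0.34, -0.001], [-0.34, -0.94, -0.0], [-0.001, 0.001, -1.0]]
ft_force: [0.1, -0.0, 1.0]
gripper_width: 0.75
finger_force: 0.0
```

```bash
python3 - <<'E'
from h import *
st=get_state();print(st["clock"],st["position"],st["joint_positions"].round(),go((.521,.2055),.036,-110))
s=snapshot("wrist");cv2.imwrite("pics/w4.png",s["color"][:,:,::-1])
g=cv2.inRange(cv2.cvtColor(s["color"],cv2.COLOR_RGB2HSV),(0,0,215),(60,40,255))
g=cv2.erode(g,np.ones((5,5)))
N,_,S,C=cv2.connectedComponentsWithStats(g)
for i in range(1,N):
    if S[i,4]>600:print(S[i],ray(s,C[i],.043).round(4))
E
```

```text
7.95 [0.52494304 0.20611685 0.09392253] [ 38.  25. -19.  -0. -46.  32.] ([-0.0035, 0.0019, 0.0579], 'turn rad', 0.002, 'J6', np.float64(32.3))
[ 377   81   82   87 5431] [0.5781 0.138  0.043 ]
[ 263  157   78   77 2832] [0.5601 0.2006 0.043 ]
[ 294  241   73   66 3742] [0.5194 0.2034 0.043 ]
[ 466  251   70   65 3506] [0.4827 0.1179 0.043 ]
```

Request:
{"fn": "send_rows", "kwargs": {
  "targets": [
    [-0.5,-0.003,0.002,0.03,0],
    [-0.5,-0.003,0.002,0.057,0],
    [-0.5,-0.003,0.002,0.0585,0],
    [0.5,-0.003,0.002,0.0585,0],
    [0.7,-0.003,0.002,0.0585,0],
    [0.7,-0.003,0.002,0.0585,0]
  ]
}}

```text
clock: 8.75
position: [0.5228, 0.2059, 0.037]
tcp_rot: [[0.94, -0.341, 0.002], [-0.341, -0.94, 0.002], [0.002, -0.002, -1.0]]
ft_force: [-0.2, 0.5, 3.9]
gripper_width: 0.491
finger_force: 60.9
```

```bash
python3 - <<'E'
from h import *
st=get_state();print(st["clock"],st["joint_positions"].round(),go(tr(-44,44),.037,-125))
E
```

```text
8.75 [ 38.  29. -22.   0. -38.  32.] ([-0.0439, 0.007, -0.0001], 'turn rad', 0.263, 'J6', np.float64(32.0))
```

Request:
{"fn": "send_rows", "kwargs": {
  "targets": [
    [0.7,0,0,-0.01,0],
    [0.7,-0.018,0.003,-0.012,0.13],
    [0.7,-0.044,0.007,-0.01,0.263],
    [0.7,-0.044,0.007,0,0.263],
    [0.7,-0.044,0.007,0.0005,0.263],
    [-0.1,-0.044,0.007,0.0005,0.263],
    [-0.35,-0.044,0.007,0,0.263],
    [-0.35,-0.044,0.007,-0.055,0.263]
  ]
}}

```text
clock: 9.75
position: [0.4763, 0.2117, 0.0872]
tcp_rot: [[0.818, -0.575, -0.008], [-0.575, -0.818, -0.007], [-0.003, 0.01, -1.0]]
ft_force: [1.0, 1.2, -0.2]
gripper_width: 0.676
finger_force: 0.0
```

```bash
python3 - <<'E'
from h import *
st=get_state();print(st["clock"],st["position"],st["joint_positions"].round(),go((.566,.204),.036,-37))
E
```

```text
9.75 [0.47633863 0.21173014 0.08720943] [ 42.  22. -25.  -0. -43.  13.] ([0.078, -0.0457, 0.0505], 'turn rad', -1.537, 'J6', np.float64(13.2))
```

Request:
{"fn": "send_rows", "kwargs": {
  "targets": [
    [-0.5,0.01,-0.006,-0.01,-0.18],
    [-0.5,0.02,-0.012,-0.01,-0.36],
    [-0.5,0.03,-0.018,-0.01,-0.54],
    [-0.5,0.04,-0.024,-0.01,-0.72],
    [-0.5,0.05,-0.03,-0.01,-0.9],
    [-0.5,0.06,-0.036,-0.01,-1.08],
    [-0.5,0.07,-0.042,-0.01,-1.26],
    [-0.5,0.078,-0.045,-0.01,-1.44]
  ]
}}

```text
clock: 10.75
position: [0.5687, 0.2054, 0.1001]
tcp_rot: [[0.672, 0.741, -0.0], [0.741, -0.672, -0.0], [-0.001, 0.0, -1.0]]
ft_force: [-0.3, -0.1, -0.2]
gripper_width: 0.747
finger_force: 0.0
```

Request:
{"fn": "send_rows", "kwargs": {
  "targets": [
    [-0.5,0,0,0,-0.09],
    [-0.5,0,0,0,-0.09]
  ]
}}

```text
clock: 11.0
position: [0.5682, 0.2054, 0.1001]
tcp_rot: [[0.608, 0.794, -0.001], [0.794, -0.608, -0.0], [-0.001, -0.0, -1.0]]
ft_force: [0.6, -0.2, -0.4]
gripper_width: 0.751
finger_force: 0.0
```

```bash
python3 - <<'E'
from h import *
st=get_state();print(st["clock"],st["position"],st["joint_positions"].round(),go((.566,.204),.036,-37))
s=snapshot("wrist");cv2.imwrite("pics/w5.png",s["color"][:,:,::-1])
g=cv2.inRange(cv2.cvtColor(s["color"],cv2.COLOR_RGB2HSV),(0,0,215),(60,40,255))
g=cv2.erode(g,np.ones((5,5)))
N,_,S,C=cv2.connectedComponentsWithStats(g)
for i in range(1,N):
    if S[i,4]>600:print(S[i],ray(s,C[i],.043).round(4))
E
```

```text
11.0 [0.56821811 0.20539119 0.10009504] [ 35.  28. -13.   0. -50. 107.] ([-0.0024, -0.0009, 0.0641], 'turn rad', -0.008, 'J6', np.float64(107.3))
[ 283  237   75   67 3794] [0.5646 0.2038 0.043 ]
[ 369  310   39   58 1346] [0.5691 0.144  0.043 ]
[155 312  38  34 636] [0.4748 0.2292 0.043 ]
```

Request:
{"fn": "send_rows", "kwargs": {
  "targets": [
    [-0.5,-0.002,-0.001,0.03,0],
    [-0.5,-0.002,-0.001,0.06,0],
    [-0.5,-0.002,-0.001,0.064,0],
    [0.5,-0.002,-0.001,0.064,0],
    [0.7,-0.002,-0.001,0.064,0],
    [0.7,-0.002,-0.001,0.064,0]
  ]
}}

```text
clock: 11.8
position: [0.5667, 0.2053, 0.0379]
tcp_rot: [[0.607, 0.795, 0.002], [0.795, -0.607, 0.001], [0.002, 0.001, -1.0]]
ft_force: [-0.4, 0.5, 2.0]
gripper_width: 0.488
finger_force: 61.0
```

```bash
python3 - <<'E'
from h import *
st=get_state();print(st["clock"],go(tr(44,44),.037,-37))
E
```

```text
11.8 ([0.0169, -0.0134, 0.0009], 'turn rad', -0.007, 'J6', np.float64(107.3))
```

Place it, then rise high over the middle for a check.

Request:
{"fn": "send_rows", "kwargs": {
  "targets": [
    [0.7,0,0,-0.01,0],
    [0.7,0.017,-0.0135,-0.012,0],
    [0.7,0.017,-0.0135,-0.008,0],
    [0.7,0.017,-0.0135,0,0],
    [0.7,0.017,-0.0135,0.0005,0],
    [-0.1,0.017,-0.0135,0.0005,0],
    [-0.35,0.017,-0.0135,0,0],
    [-0.35,0.017,-0.0135,-0.055,0]
  ]
}}

```text
clock: 12.8
position: [0.5626, 0.2243, 0.0869]
tcp_rot: [[0.608, 0.794, -0.011], [0.794, -0.608, -0.007], [-0.012, -0.004, -1.0]]
ft_force: [1.0, -0.2, 0.3]
gripper_width: 0.675
finger_force: 0.0
```

Request:
{"fn": "send_rows", "kwargs": {
  "targets": [
    [-0.5,-0.03,0.005,-0.04,0],
    [-0.5,-0.07,0.01,-0.1,0],
    [-0.5,-0.07,0.01,-0.1,0],
    [-0.5,-0.07,0.01,-0.1,0]
  ]
}}

```text
clock: 13.3
position: [0.5309, 0.1645, 0.1918]
tcp_rot: [[0.608, 0.794, 0.001], [0.794, -0.608, 0.001], [0.001, -0.0, -1.0]]
ft_force: [-0.1, 0.4, -0.7]
gripper_width: 0.748
finger_force: 0.0
```

```bash
python3 - <<'E'
from h import *
st=get_state();print(st["clock"],st["position"],st["joint_positions"].round())
s=snapshot("wrist");cv2.imwrite("pics/w6.png",s["color"][:,:,::-1])
g=cv2.inRange(cv2.cvtColor(s["color"],cv2.COLOR_RGB2HSV),(0,0,215),(60,40,255))
g=cv2.erode(g,np.ones((5,5)))
N,_,S,C=cv2.connectedComponentsWithStats(g)
for i in range(1,N):
    if S[i,4]>300:print(S[i],ray(s,C[i],.043).round(4),(PR.T@(ray(s,C[i],.043)[:2]-TRAY)).round(4))
E
```

```text
13.3 [0.53092735 0.16447585 0.19180125] [ 34.  18. -14.  -0. -59. 109.]
[ 564   14   76   45 2070] [0.7696 0.149  0.043 ] [ 0.2342 -0.0621]
[ 280  108   53   55 2216] [0.5629 0.226  0.043 ] [0.0405 0.0436]
[ 364  191   50   47 1819] [0.5776 0.139  0.043 ] [ 0.0427 -0.0446]
[ 203  192   50   48 1763] [0.4757 0.2151 0.043 ] [-0.0473  0.0453]
[ 287  280   46   40 1390] [0.4824 0.1187 0.043 ] [-0.0544 -0.0511]
```

View pics/w6.png

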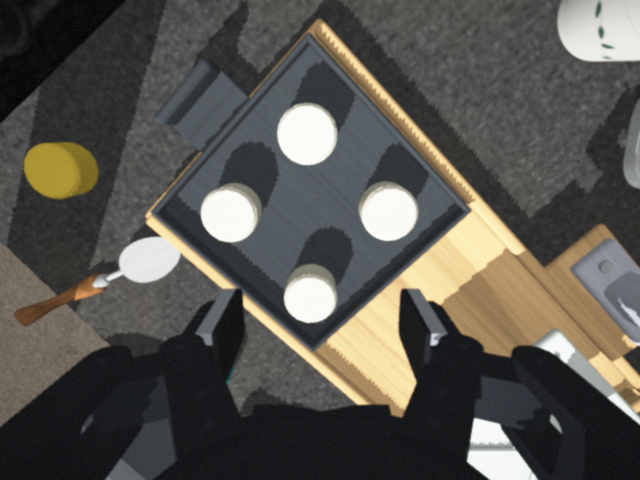

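All four rounds lie flat in the corners, at (307,134), (389,212), (231,213) and (311,294). The tray corners are at (150,213), (310,35), (471,209) and (315,350). Checking the layout and the lip against the tray:

```bash
python3 - <<'E'
from h import *
s=snapshot("wrist")
P=np.array([ray(s,p,.028)[:2] for p in((150,213),(310,35),(471,209),(315,350))])
T=P.mean(0);print(T,np.linalg.norm(P-np.roll(P,-1,0),axis=1))
for p in((307,133),(389,211),(230,213),(311,296)):print((PR.T@(ray(s,p,.043)[:2]-T)).round(4))
for p in((195,60),(160,110)):print("lip outer top edge",ray(s,p,.042),(PR.T@(ray(s,p,.042)[:2]-T)).round(4))
print(go(tr(-50,-50),.037,YAW-45))
E
```

```text
[0.52787461 0.17555352] [0.18795836 0.18424577 0.18548617 0.18787265]
[0.0427 0.0453]
[ 0.0453 -0.0413]
[-0.0433  0.0467]
[-0.05   -0.0482]
lip outer top edge [0.53141502 0.31349194 0.042     ] [0.0232 0.136 ]
lip outer top edge [0.48832352 0.3044673  0.042     ] [-0.0208  0.1332]
([-0.0615, -0.0077, 0.1531], 'turn rad', -0.01, 'J6', np.float64(108.7))
```

```bash
python3 - <<'E'
from h import *
print(go(tr(0,168),.10,-81.8),tr(0,168))
E
```

```text
([0.1266, -0.1286, 0.0898], 'turn rad', 0.775, 'J6', np.float64(108.7)) [0.50503834 0.34328241]
```

Request:
{"fn": "send_rows", "kwargs": {
  "targets": [
    [0,0.03,-0.03,0,0.16],
    [0.5,0.06,-0.06,0,0.32],
    [1,0.09,-0.09,0,0.48],
    [1,0.12,-0.12,0,0.64],
    [1,0.127,-0.1285,0.04,0.775],
    [1,0.127,-0.1285,0.09,0.775],
    [1,0.127,-0.1285,0.12,0.775],
    [1,0.127,-0.1285,0.154,0.775]
  ]
}}

```text
clock: 14.4
position: [0.5052, 0.3437, 0.0341]
tcp_rot: [[0.99, 0.144, -0.002], [0.144, -0.99, -0.003], [-0.003, 0.002, -1.0]]
ft_force: [-0.0, 0.7, -0.1]
gripper_width: 0.002
finger_force: 0.0
```

Request:
{"fn": "send_rows", "kwargs": {
  "targets": [
    [1,0,0,0,0],
    [1,0,0,0,0]
  ]
}}

```text
clock: 14.65
position: [0.5064, 0.3443, 0.0376]
tcp_rot: [[0.99, 0.144, 0.0], [0.144, -0.99, -0.0], [0.0, 0.0, -1.0]]
ft_force: [0.6, 0.7, 0.0]
gripper_width: 0.0
finger_force: 0.0
```

```bash
python3 - <<'E'
from h import *
st=get_state();print(st["position"],st["tcp_rot"].round(3).tolist(),go(pw(0,150),.035,-81.8),go(tr(0,150),.035,-81.8))
s=snapshot("wrist");cv2.imwrite("pics/w7.png",s["color"][:,:,::-1])
E
```

```text
[0.5064163  0.34425689 0.03759211] [[0.99, 0.144, 0.0], [0.144, -0.99, -0.0], [0.0, 0.0, -1.0]] ([-0.0067, 0.2777, 0.0027], 'turn rad', 0.001, 'J6', np.float64(48.9)) ([-0.0015, 0.0188, 0.0026], 'turn rad', 0.001, 'J6', np.float64(48.9))
```

Request:
{"fn": "send_rows", "kwargs": {
  "targets": [
    [1,-0.001,0.008,0.003,0],
    [1,-0.001,0.016,0.003,0],
    [1,-0.001,0.024,0.003,0],
    [1,-0.001,0.034,0.003,0],
    [1,-0.001,0.046,0.003,0],
    [1,-0.001,0.06,0.003,0],
    [1,-0.001,0.075,0.003,0],
    [1,-0.001,0.09,0.003,0]
  ]
}}

```text
clock: 15.7
position: [0.5187, 0.2548, 0.0353]
tcp_rot: [[0.99, 0.143, 0.002], [0.143, -0.99, 0.002], [0.002, -0.002, -1.0]]
ft_force: [-0.6, 4.7, 0.3]
gripper_width: 0.002
finger_force: 2.6
```

Request:
{"fn": "send_rows", "kwargs": {
  "targets": [
    [1,0,0.015,0,0],
    [1,0,0.03,0,0],
    [1,0,0.045,0,0],
    [1,0,0.06,0,0],
    [1,0,0.075,0,0],
    [1,0,0.09,0,0],
    [1,0,0.105,0,0],
    [1,0,0.12,0,0]
  ]
}}

```text
clock: 16.7
position: [0.5356, 0.1358, 0.0352]
tcp_rot: [[0.99, 0.143, 0.002], [0.143, -0.99, 0.001], [0.002, -0.001, -1.0]]
ft_force: [-0.8, 5.6, 0.8]
gripper_width: -0.001
finger_force: 2.8
```

Request:
{"fn": "send_rows", "kwargs": {
  "targets": [
    [1,0,0.012,0,0],
    [1,0,0.024,0,0],
    [1,0,0.034,0,0],
    [1,0,0.042,0,0],
    [1,0,0.048,0,0],
    [1,0,0.048,0,0]
  ]
}}

```text
clock: 17.45
position: [0.5422, 0.0877, 0.0351]
tcp_rot: [[0.99, 0.142, 0.001], [0.142, -0.99, 0.0], [0.001, 0.0, -1.0]]
ft_force: [0.2, 0.5, 0.0]
gripper_width: -0.002
finger_force: 0.7
```

Request:
{"fn": "send_rows", "kwargs": {
  "targets": [
    [1,0,0.004,0,0],
    [1,0,0.008,0,0],
    [1,0,0.012,0,0],
    [1,0,0.014,0,0]
  ]
}}

```text
clock: 17.95
position: [0.5442, 0.075, 0.0351]
tcp_rot: [[0.99, 0.143, 0.001], [0.143, -0.99, 0.001], [0.001, -0.001, -1.0]]
ft_force: [-1.7, 6.1, 3.3]
gripper_width: -0.005
finger_force: 3.4
```

Request:
{"fn": "send_rows", "kwargs": {
  "targets": [
    [1,0,0.003,0,0],
    [1,0,0.005,0,0],
    [1,0,0.005,0,0]
  ]
}}

```text
clock: 18.32
position: [0.545, 0.07, 0.0351]
tcp_rot: [[0.99, 0.143, 0.001], [0.143, -0.99, 0.001], [0.001, -0.001, -1.0]]
ft_force: [-0.2, 5.5, 2.4]
gripper_width: -0.003
finger_force: 2.7
```

Request:
{"fn": "send_rows", "kwargs": {
  "targets": [
    [1,0,0.003,0,0],
    [1,0,0.005,0,0],
    [1,0,0.005,0,0]
  ]
}}

```text
clock: 18.7
position: [0.5457, 0.065, 0.0351]
tcp_rot: [[0.99, 0.143, 0.001], [0.143, -0.99, 0.001], [0.001, -0.001, -1.0]]
ft_force: [-0.6, 5.3, 2.7]
gripper_width: 0.0
finger_force: 2.8
```

Request:
{"fn": "send_rows", "kwargs": {
  "targets": [
    [1,0,0.003,0,0],
    [1,0,0.004,0,0],
    [1,0,0.004,0,0]
  ]
}}

```text
clock: 19.08
position: [0.5463, 0.064, 0.0352]
tcp_rot: [[0.99, 0.143, 0.003], [0.143, -0.99, 0.004], [0.003, -0.004, -1.0]]
ft_force: [-3.3, 18.5, 2.8]
gripper_width: 0.002
finger_force: 9.1
```

The tray has met the stop: force rose to 18 N at the expected place. I'll back off, rise and measure the grips.

Request:
{"fn": "send_rows", "kwargs": {
  "targets": [
    [1,0,-0.015,0,0],
    [1,0,-0.03,0,0],
    [1,0,-0.04,-0.06,0],
    [0,0,-0.04,-0.12,0],
    [-1,0,-0.04,-0.18,0],
    [-1,0,-0.04,-0.24,0],
    [-1,0,-0.04,-0.3,0],
    [-1,0,-0.04,-0.3,0]
  ]
}}

```text
clock: 20.08
position: [0.5417, 0.1003, 0.3403]
tcp_rot: [[0.99, 0.143, 0.01], [0.143, -0.99, 0.003], [0.011, -0.001, -1.0]]
ft_force: [0.0, 0.2, -1.0]
gripper_width: 1.001
finger_force: 0.0
```

```bash
python3 - <<'E'
from h import *
print(get_state()["position"],get_state()["joint_positions"].round())
T=[]
for n in("scene","side"):
    s=snapshot(n);cv2.imwrite(f"pics/{n}1.png",s["color"][:,:,::-1])
    p=proj(s,[*PRESS,.2]).astype(int);print(n,p,[proj(s,[*pw(0,y),.26]).round(1) for y in(29,-29)])
    x0,y0=p[0]-50,p[1]-75
    T.append(cv2.resize(s["color"][y0:y0+150,x0:x0+100,::-1],None,fx=4,fy=4,interpolation=cv2.INTER_CUBIC));print("crop origin",x0,y0)
cv2.imwrite("pics/c2.png",np.hstack(T))
E
```

```text
[0.54173561 0.10027672 0.34031345] [ 27.  11.  -1.   0. -77.  71.]
scene [307 212] [array([303.2, 203.3]), array([311.3, 189.1])]
crop origin 257 137
side [306 212] [array([302.8, 191.2]), array([309.8, 185. ])]
crop origin 256 137
```

View pics/c2.png

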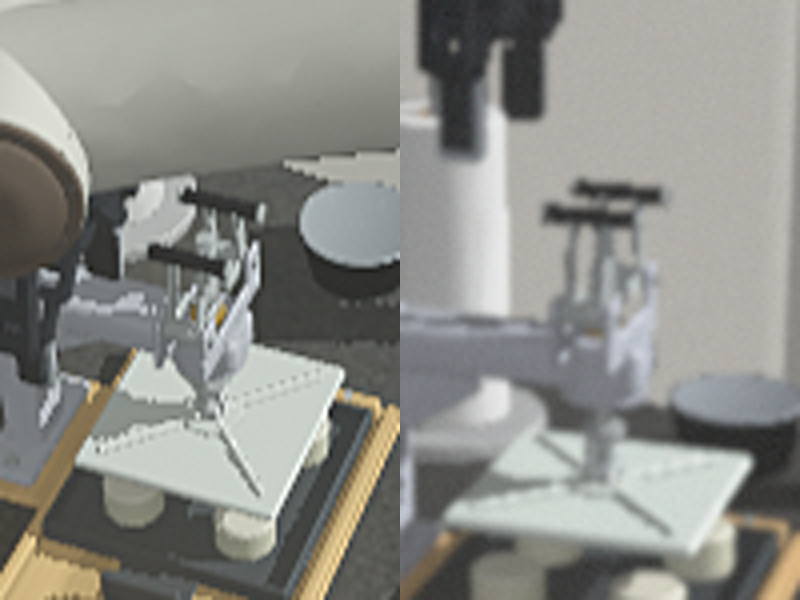

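The crop shows the tray home with the plate hanging over the rounds. In the scene half the grip bars are centred at (188,260) and (226,203). In the side half they are at (192,215) and (220,190). The plate's near corners are at (270,503) / (293,543) and (344,370) / (350,455).

```bash
cat >> h.py <<'E'
def tri(ss,ps):
    A=np.zeros((3,3));b=np.zeros(3)
    for s,p in zip(ss,ps):
        R=np.array(s["cam_to_world"]);d=R[:3,:3]@np.linalg.solve(s["camera_matrix"],[*p,1]);d/=np.linalg.norm(d);M=np.eye(3)-np.outer(d,d);A+=M;b+=M@R[:3,3]
    return np.linalg.solve(A,b)
E
python3 - <<'E'
from h import *
ss=[snapshot("scene"),snapshot("side")]
f=lambda a,b:tri(ss,[(a[0]/4+257-.4,a[1]/4+137-.4),(b[0]/4+256-.4,b[1]/4+137-.4)])
L=f((188,260),(192,215));R=f((226,203),(220,190))
for n,p in(("L",L),("R",R),("c1",f((270,503),(293,543))),("c2",f((344,370),(350,455)))):print(n,p.round(4),(PR.T@(p[:2]-PRESS)).round(4))
m=(L+R)/2
m2=np.mean([ray(ss[0],(a[0]/4+256.6,a[1]/4+136.6),.26) for a in((188,260),(226,203))],0);m3=np.mean([ray(ss[1],(a[0]/4+255.6,a[1]/4+136.6),.26) for a in((192,215),(220,190))],0)
print(m,m2,m3)
E
```

```text
L [ 0.5581 -0.0569  0.2606] [0.0004 0.0233]
R [ 0.5655 -0.117   0.26  ] [-0.0008 -0.0372]
c1 [ 0.4843 -0.035   0.0801] [-0.0695  0.0555]
c2 [ 0.4979 -0.1702  0.0835] [-0.0753 -0.0803]
[ 0.56179326 -0.08690159  0.26028459] [ 0.56162483 -0.08721845  0.26      ] [ 0.56261064 -0.08793643  0.26      ]
```

```bash
sed -i 's/PRESS=np.array(\[.561,-.080\])/PRESS=np.array([.562,-.087])/' h.py; python3 - <<'E'
from h import *
print(go(PRESS,.30,YAW+90),go(PRESS,.251,YAW+90))
E
```

```text
([-0.0039, 0.1881, 0.0329], 'turn rad', -0.0, 'J6', np.float64(70.8)) ([-0.0037, 0.188, 0.0819], 'turn rad', -0.0, 'J6', np.float64(70.8))
```

Request:
{"fn": "send_rows", "kwargs": {
  "targets": [
    [-1,-0.001,0.05,0,0],
    [-1,-0.002,0.1,0,0],
    [-1,-0.003,0.15,0,0],
    [-1,-0.004,0.188,0,0],
    [-1,-0.004,0.188,0.03,0],
    [-1,-0.004,0.188,0.04,0],
    [-1,-0.004,0.188,0.045,0],
    [-1,-0.004,0.188,0.045,0]
  ]
}}

```text
clock: 21.28
position: [0.5632, -0.0861, 0.2897]
tcp_rot: [[0.99, 0.144, -0.0], [0.144, -0.99, -0.0], [-0.0, 0.0, -1.0]]
ft_force: [-0.3, -0.0, 0.9]
gripper_width: 1.001
finger_force: 0.0
```

```bash
python3 - <<'E'
from h import *
print(go(PRESS,.251,YAW+90))
s=snapshot("wrist");cv2.imwrite("pics/w8.png",s["color"][:,:,::-1])
print([proj(s,[*pw(0,y),.266]) for y in (35,-35)], [proj(s,[*pw(x,y),.262]) for x in(-28,28) for y in (29,-29)])
g=s["color"].max(2);cv2.imwrite("pics/dark.png",(g<60)*255)
E
```

```text
([-0.0013, 0.0007, 0.0387], 'turn rad', 0.001, 'J6', np.float64(90.6))
[array([249.02157993, 289.76660022]), array([399.02914863, 289.96724727])] [array([265.54988447, 338.18778453]), array([381.92702755, 338.32872316]), array([260.59841366, 229.57516299]), array([387.80111183, 229.76532787])][ WARN:0@0.547] global loadsave.cpp:1063 imwrite_ Unsupported depth image for selected encoder is fallbacked to CV_8U.
```

View pics/w8.png

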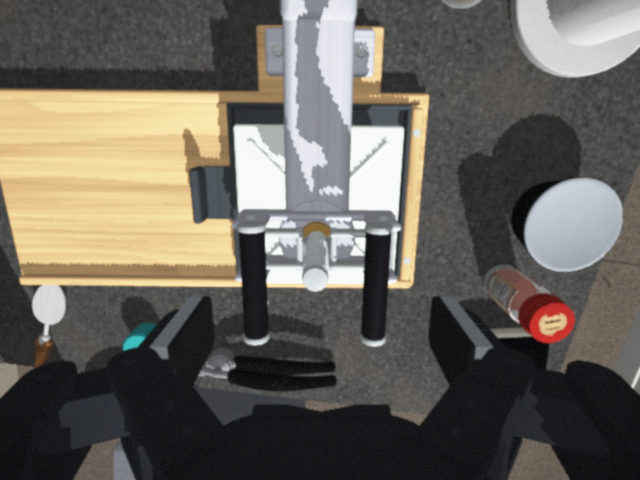

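The bars run at u≈255 and u≈377, with v from 229 to 340, and the rod top is at (315,278). The jaws are about 3 mm too far towards -y, so I'll correct that and descend.

Request:
{"fn": "send_rows", "kwargs": {
  "targets": [
    [-1,-0.001,-0.0025,0.005,0],
    [-1,-0.001,-0.0025,0.015,0],
    [-1,-0.001,-0.0025,0.025,0],
    [-1,-0.001,-0.0025,0.034,0],
    [-1,-0.001,-0.0025,0.039,0],
    [-1,-0.001,-0.0025,0.039,0]
  ]
}}

```text
clock: 22.08
position: [0.5615, -0.0843, 0.2501]
tcp_rot: [[0.99, 0.143, -0.001], [0.143, -0.99, -0.0], [-0.001, 0.0, -1.0]]
ft_force: [0.4, -0.3, 0.4]
gripper_width: 0.999
finger_force: 0.0
```

```bash
cat > m.py <<'E'
import sys,os;from h import *
# plate shift since reference, by ECC on the near corner region (spokes and edges), both cameras
for n,(x0,y0,x1,y1) in(("side",(308,248,345,276)),("scene",(298,228,346,268))):
    s=snapshot(n);g=cv2.cvtColor(s["color"],cv2.COLOR_RGB2GRAY);f=f"ref_{n}.png"
    cv2.imwrite(f"pics/{n}_{sys.argv[1]}.png",s["color"][:,:,::-1])
    if not os.path.exists(f): cv2.imwrite(f,g);continue
    t=cv2.imread(f,0)[y0:y1,x0:x1]
    # coarse start by template, then ECC
    r=cv2.matchTemplate(g[y0-6:y1+25,x0-6:x1+6],t,cv2.TM_CCOEFF_NORMED);_,mx,_,ml=cv2.minMaxLoc(r)
    W=np.float32([[1,0,x0-6+ml[0]],[0,1,y0-6+ml[1]]])
    cc,W=cv2.findTransformECC(t,g,W,cv2.MOTION_TRANSLATION,(3,100,1e-5),None,3)
    P=np.array([*pw(-50,20),.08]);dv=proj(s,P-[0,0,.01])-proj(s,P)
    print(n,"cc",round(cc,3),"px",(W[:,2]-[x0,y0]).round(2),"down mm",round(10*float((W[:,2]-[x0,y0])@dv/(dv@dv)),1))
E
python3 m.py r
```

Request:
{"fn": "send_rows", "kwargs": {
  "targets": [
    [-0.4,0,0,0,0],
    [0.2,0,0,0,0],
    [0.6,0,0,0,0],
    [0.6,0,0,0,0]
  ]
}}

```text
clock: 22.68
position: [0.562, -0.0833, 0.253]
tcp_rot: [[0.99, 0.144, 0.003], [0.144, -0.99, 0.001], [0.003, -0.001, -1.0]]
ft_force: [-3.8, 4.7, 7.6]
gripper_width: 0.432
finger_force: 59.8
```

```bash
python3 m.py 1
```

```text
side cc 0.967 px [0.08 2.41] down mm 6.3
scene cc 0.979 px [-0.09  1.18] down mm 5.1
```

Request:
{"fn": "send_rows", "kwargs": {
  "targets": [
    [-0.4,0,0,0,0],
    [-1,0,0,0,0],
    [-1,0,0,0,0],
    [-1,0,0,0,0],
    [-0.4,0,0,0,0],
    [0.2,0,0,0,0],
    [0.6,0,0,0,0],
    [0.6,0,0,0,0]
  ]
}}

```text
clock: 23.78
position: [0.5618, -0.0833, 0.2527]
tcp_rot: [[0.99, 0.144, 0.002], [0.144, -0.99, 0.001], [0.002, -0.001, -1.0]]
ft_force: [-3.7, 4.5, 6.8]
gripper_width: 0.431
finger_force: 59.7
```

```bash
python3 m.py 2
```

```text
side cc 0.935 px [0.01 5.09] down mm 13.3
scene cc 0.954 px [-0.26  2.54] down mm 10.9
```

Request:
{"fn": "send_rows", "kwargs": {
  "targets": [
    [-0.4,0,0,0,0],
    [-1,0,0,0,0],
    [-1,0,0,0,0],
    [-1,0,0,0,0],
    [-0.4,0,0,0,0],
    [0.2,0,0,0,0],
    [0.6,0,0,0,0],
    [0.6,0,0,0,0]
  ]
}}

```text
clock: 24.88
position: [0.5618, -0.0833, 0.2527]
tcp_rot: [[0.99, 0.143, 0.002], [0.143, -0.99, 0.001], [0.002, -0.001, -1.0]]
ft_force: [-3.4, 4.4, 9.0]
gripper_width: 0.433
finger_force: 59.7
```

```bash
python3 m.py 3
```

```text
side cc 0.904 px [-0.04  7.59] down mm 19.9
scene cc 0.921 px [-0.51  4.3 ] down mm 18.5
```

Request:
{"fn": "send_rows", "kwargs": {
  "targets": [
    [-0.4,0,0,0,0],
    [-1,0,0,0,0],
    [-1,0,0,0,0],
    [-1,0,0,0,0],
    [-0.4,0,0,0,0],
    [0.2,0,0,0,0],
    [0.6,0,0,0,0],
    [0.6,0,0,0,0]
  ]
}}

```text
clock: 25.98
position: [0.5618, -0.0833, 0.2527]
tcp_rot: [[0.99, 0.144, 0.002], [0.144, -0.99, 0.001], [0.002, -0.001, -1.0]]
ft_force: [-3.2, 4.5, 8.0]
gripper_width: 0.429
finger_force: 59.7
```

```bash
python3 m.py 4
```

```text
side cc 0.859 px [-0.12  9.98] down mm 26.1
scene cc 0.898 px [-0.69  5.7 ] down mm 24.5
```

Request:
{"fn": "send_rows", "kwargs": {
  "targets": [
    [-0.4,0,0,0,0],
    [-1,0,0,0,0],
    [-1,0,0,0,0],
    [-1,0,0,0,0],
    [-0.4,0,0,0,0],
    [0.2,0,0,0,0],
    [0.6,0,0,0,0],
    [0.6,0,0,0,0]
  ]
}}

```text
clock: 27.08
position: [0.5618, -0.0833, 0.2527]
tcp_rot: [[0.99, 0.144, 0.002], [0.144, -0.99, 0.001], [0.002, -0.001, -1.0]]
ft_force: [-3.7, 5.1, 8.0]
gripper_width: 0.432
finger_force: 59.6
```

```bash
python3 m.py 5
```

```text
side cc 0.82 px [-0.31 12.32] down mm 32.2
scene cc 0.876 px [-0.82  7.1 ] down mm 30.6
```

Request:
{"fn": "send_rows", "kwargs": {
  "targets": [
    [-0.4,0,0,0,0],
    [-1,0,0,0,0],
    [-1,0,0,0,0],
    [-1,0,0,0,0],
    [-0.4,0,0,0,0],
    [0.2,0,0,0,0],
    [0.6,0,0,0,0],
    [0.6,0,0,0,0]
  ]
}}

```text
clock: 28.18
position: [0.5617, -0.0833, 0.2528]
tcp_rot: [[0.99, 0.144, 0.002], [0.144, -0.99, 0.001], [0.002, -0.001, -1.0]]
ft_force: [-4.5, 5.3, 8.1]
gripper_width: 0.433
finger_force: 59.6
```

```bash
python3 m.py 6; python3 - <<'E'
import numpy as np,cv2
# direct consecutive comparison, less appearance change
for n,(x0,y0,x1,y1),k in(("side",(308,248,345,276),12),("scene",(298,228,346,268),7)):
    for a,b in zip("r12345","123456"):
        A,B=[cv2.imread(f"pics/{n}_{q}.png",0) for q in(a,b)]
        off=round({"r":0,"1":.18,"2":.4,"3":.6,"4":.8,"5":1}[a]*k)
        t=A[y0+off:y1+off,x0:x1]
        cc,W=cv2.findTransformECC(t,B,np.float32([[1,0,x0],[0,1,y0+off+(1.5 if b!="6" else .5)]]),cv2.MOTION_TRANSLATION,(3,200,1e-6),None,3)
        print(n,a,b,round(cc,3),(W[:,2]-[x0,y0+off]).round(2))
E
```

```text
side cc 0.82 px [-0.29 12.34] down mm 32.3
scene cc 0.872 px [-0.85  7.14] down mm 30.7
side r 1 0.967 [0.08 2.4 ]
side 1 2 0.972 [-0.08  2.58]
side 2 3 0.962 [-0.17  2.48]
side 3 4 0.971 [-0.27  2.32]
side 4 5 0.98 [-0.28  2.23]
side 5 6 0.996 [0.03 0.07]
scene r 1 0.979 [-0.08  1.17]
scene 1 2 0.981 [-0.2   1.33]
scene 2 3 0.981 [-0.18  1.42]
scene 3 4 0.985 [-0.18  1.25]
scene 4 5 0.987 [-0.22  1.3 ]
scene 5 6 0.995 [0.01 0.01]
```

The plate first touched at the end of stroke 5 and did not move in stroke 6, so the spring is at about 7–7.5 mm. Opening the levers only part way and shutting them again should add one 3.5 mm tooth, bringing it to about 10.5–11 mm.

Request:
{"fn": "send_rows", "kwargs": {
  "targets": [
    [0,0,0,0,0],
    [-0.3,0,0,0,0],
    [-0.46,0,0,0,0],
    [-0.46,0,0,0,0]
  ]
}}

```text
clock: 28.78
position: [0.5615, -0.0844, 0.2501]
tcp_rot: [[0.99, 0.142, -0.001], [0.142, -0.99, -0.0], [-0.001, 0.0, -1.0]]
ft_force: [-0.2, -0.3, -0.6]
gripper_width: 0.731
finger_force: 1.3
```

```bash
python3 m.py 6b
```

```text
side cc 0.819 px [-0.29 12.34] down mm 32.3
scene cc 0.872 px [-0.85  7.15] down mm 30.8
```

Request:
{"fn": "send_rows", "kwargs": {
  "targets": [
    [-0.1,0,0,0,0],
    [0.2,0,0,0,0],
    [0.6,0,0,0,0],
    [0.6,0,0,0,0],
    [0.6,0,0,0,0]
  ]
}}

```text
clock: 29.5
position: [0.5615, -0.0834, 0.2514]
tcp_rot: [[0.99, 0.143, 0.0], [0.143, -0.99, 0.001], [0.001, -0.001, -1.0]]
ft_force: [-3.6, 3.8, 5.1]
gripper_width: 0.432
finger_force: 59.4
```

```bash
python3 m.py 7; python3 - <<'E'
import numpy as np,cv2
from h import *
s=snapshot("side")
print("collar px",proj(s,[*PRESS,.083]),proj(s,[*PRESS,.05]))
# rod/collar motion between plate and head, plate still in 5,6,7
(x0,y0,x1,y1)=(298,240,314,262)
I={q:cv2.imread(f"pics/side_{q}.png",0) for q in("4","5","6","6b","7")}
for q in I:
    print(q); print(I[q][238:268:1,304:308].mean(1).astype(int))
E
```

```text
side cc 0.82 px [-0.3  12.34] down mm 32.3
scene cc 0.871 px [-0.87  7.12] down mm 30.6
collar px [306.29529028 257.49784535] [306.12772012 269.82550488]
4
[118 114 111 109 112 115 118 119 121 120 120 119 121 123 125 130 140 142
 129 125 127 131 141 149 151 141 132 125 127 145]
5
[119 114 110 109 112 115 117 118 121 119 118 118 118 118 119 121 126 132
 140 146 142 129 124 122 124 127 128 131 136 140]
6
[118 112 109 108 112 114 118 118 118 118 118 116 117 118 117 118 119 121
 122 128 133 145 148 135 128 121 119 126 128 123]
6b
[117 112 110 108 110 114 115 117 119 120 118 116 117 118 117 118 121 121
 123 127 134 146 148 137 129 122 119 126 129 125]
7
[118 111 105 104 109 114 116 117 118 116 118 118 116 118 116 117 118 120
 122 125 130 137 148 151 140 126 115 115 123 133]
```

The collar moved about 1.1 px more (one tooth) while the plate stayed still. The spring is now at roughly 11 mm and the levers are held shut, so I'm handing in.

```bash
python3 -c "
from workcell import *
s=get_state();print(s['clock'],s['gripper_width'],s['finger_force']);print(close_job())"
```

```text
29.65 0.42846603913045567 59.43690598011017
the job is handed in; nothing more can be done
None
```

I handed the job in at 29.7 s: the four rounds are spread flat, the tray is home against its stop, the spring is squeezed by an estimated 10.5–11.5 mm (read from the camera images), and both levers are held shut.

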